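Bolt the lock-case stand down to the click and load it

ROBOT

A 6-joint arm with a two-finger parallel gripper is mounted at the origin on the work surface. World frame = base frame: x ahead of the robot, y to its left, z up, the work surface at z = 0. Lengths are in m, angles in rad, forces in N, time in s.
With the tool pointing down it reaches from about 0.325 to 0.775 m from the base axis. Payload 5.5 kg.
Tool frame: the origin (TCP) lies on the centre line of the jaws, within the pads' length; the fingertips stand 11 mm ahead of it and the grasp point (between the pads) lies 8 mm behind it; z points along the fingers, y is the line along which they close (so a half turn about z gives the same grasp; the last joint's range is limited). The gripper opens to 85 mm and grips with 20 to 120 N. Pads are 22 mm wide; open, the fingers measure 114 mm over their backs; the gripper's body (76 mm by 85 mm) begins 54 mm behind the grasp point. The pads swing forward as they close: fully open they stand 13 mm farther back than shut.
Start: joints at [-1.4, 0.091, 1.231, -0, 1.82, -0.057], TCP at [0.135, -0.585, 0.242] pointing down, gripper open.
Joint ranges: [-2.87, 2.87], [-0.86, 2.18], [0.17, 2.46], [-1.51, 4.65], [0.06, 2.69], [-2.65, 2.65]. Speed limits (rad/s): [2.57, 2.57, 3.01, 3.14, 3.14, 3.14].

INTERFACE

Orientations are given as a rotation vector (axis times angle).
In Python, from bench import arm gives the robot as it stands.
- The arm moves only by the tool servo_tool, never from a script. Its argument "commands" is a list of rows, each a list of 3 entries, a list of its own where there are three numbers: the shift along the tool's x, y, z in cm, then the turn, a rotation vector about the tool's x, y, z in rad, then the finger opening in cm, from 0 to 8.54. In form: [[[tx, ty, tz], [wx, wy, wz], claw], ...]. A call has 1 to 20 rows; each row shifts and turns the commanded pose from where the row before left it, along the tool's axes as they then stand; what a row does not reach is not made up. A row lasts 1/10 s, in which the tool goes at most 50 mm and 8.59 degrees, less where a joint would pass 70% of its speed; a pose out of reach is approached as far as the arm can. A call with a gripper value outside its range is refused whole. The fingers move at their own pace and stop on an object; "newtons" is the grip in N (left out, the last holds). Time passes only in rows, so rows that do not move let the fingers close. It gives the time, the measured TCP pose, the force, the opening and the grip force at its end, in the units of the state.
- arm.get_state(): the state, without advancing time (a new reading comes with each control period).
- arm.snapshot(name): name is "scene" or "top"; returns a dict with "color" (480x640x3 uint8, red, green, blue), "fov_y" (degrees; the focal length in pixels is half the picture's height over the tangent of half this angle, whatever the lens; pixels are square), "cx", "cy" (the principal point, pixels), "pose" (4x4, takes a point from camera to world coordinates). Camera axes: x right, y up, looking along -z (the intrinsics and any distortion apply to the point x, -y, -z); pixel columns grow to the right and rows downward; lengths in m; the calibration is good to about 2 mm. A picture is of the moment at which its call begins. There is no depth.
- arm.close_job(): hands the job in; it is judged then, once.
Trained networks look in a picture, given as the dict that the camera call returned (one of the last four; its "shot" number tells which), for a name from the list of things; names that differ only in an ending like _2 or _b are one class to them, and where a whole thing is asked for, a point or a joint stands for the part that bears it (a point fixed in the world has none). Each returns a list of dicts, best first, with "confidence" (0 to 1); they miss things now and then, are a little off and sometimes report something else, mostly with a low value. They report only what shows in the picture. A call takes as long as a camera call.
- arm.find_in(picture, target): "rect" ([left, top, right, bottom] in pixels, round what is visible of it).
The state is a dict: "clock": time; "joint_pos": joint angles; "qd": joint speeds; "joint_efforts": joint torques, N m; "ee_pos": TCP position; "ee_rot": TCP orientation; "wrist_force": force on the tool from outside, world axes, zero at the start; "wrist_torque": the same for the moment, N m; "width": finger opening in m; "grasp_force": force on a finger pad.
Only numpy, scipy, OpenCV 4.12 (cv2) and the standard library are available. Lean on these libraries where they do the work, as an engineer would, in place of code of your own. Each camera call takes 0.05 s, during which the arm holds its last target. There are 200 camera calls.

TASK

Clear the wooden handle block off the stand's deck onto the felt mat, and tighten the stand's bolt clockwise with the click-handle wrench that is on it until the bolt is home and the handle breaks over at its joint; don't force the broken handle on to its solid stop, and let it spring straight again. Only when the bolt is tight load the stand: stack all the black lock cases on it as one square column, centred on the deck and in line with it, lids up and no larger case above a smaller one. Leave the canister and the trunk lock where they are.

Things in the scene. Friction and masses are not known exactly. Their poses are not given: they have to be found in the camera images.
- stand: grey cast stand fixed to the table: a rectangular deck 160 mm (x) by 100 mm (y) with a cork mat, its top 36 mm over the table, and a low lug 60 mm wide that runs 185 mm from the deck's centre towards -y and carries the bolt on a spacer post; origin on the table under the deck's centre, x along the deck's long side, z up. Its place and yaw vary
- deck (a point): centre of the top of the deck's cork mat, where the column is to stand (36 mm over the table)
- bolt_axis (a point): point on the bolt's vertical axis at the height of the wrench (85 mm over the table), 150 mm from the deck's centre along the stand's -y
- bolt (a joint): angle of bolt and wrench, rad, growing clockwise seen from above; it starts between 0.1 and 0.5, turns against a friction of about 0.3 N m, stays where it is left, and the bolt is home (it turns no farther) at 1.1. The straight wrench points, in the stand's xy plane, in the direction -1.13 rad minus this angle from the stand's x. The wrench's socket stays on the bolt: it does not come off and does not ratchet
- click (a joint): angle of the wrench's breakaway joint, rad: 0 = handle straight, growing as the handle is pushed on clockwise relative to the wrench head. A preloaded spring holds it at 0 until about 1.0 N m acts at the joint (about 10 N at the grip), then it breaks over with little more force; it counts as tripped beyond 0.15, has its solid stop at 0.5, and beyond 0.42 the bolt is overloaded. Let go, it springs back to 0
- pivot (a point): the breakaway joint's vertical axis, at the height of the handle: 55 mm from the bolt's axis along the wrench head
- grip (a point): middle of the wrench's black grip, on its axis, 85 mm over the table: 105 mm beyond the breakaway joint, 160 mm from the bolt's axis while straight. The grip is a level round bar 26 mm in diameter that reaches 51 mm inwards and 53 mm outwards (plus a 6 mm end cap) from this point; free all round
- large_a: closed black-lacquered steel lock case, a plain box 130 mm long (its x), 66 mm wide (its y) and 36 mm high (its z), flat lid on top with a thin bright lid seam, a small clasp on one end; loose, 420 g or so; origin at the centre of its underside, z up; may be absent in some starts
- large_b: closed black-lacquered steel lock case, a plain box 130 mm long (its x), 66 mm wide (its y) and 36 mm high (its z), flat lid on top with a thin bright lid seam, a small clasp on one end; loose, 420 g or so; origin at the centre of its underside, z up; may be absent in some starts
- medium_a: closed black-lacquered steel lock case, a plain box 105 mm long (its x), 54 mm wide (its y) and 36 mm high (its z), flat lid on top with a thin bright lid seam, a small clasp on one end; loose, 300 g or so; origin at the centre of its underside, z up; may be absent in some starts
- medium_b: closed black-lacquered steel lock case, a plain box 105 mm long (its x), 54 mm wide (its y) and 36 mm high (its z), flat lid on top with a thin bright lid seam, a small clasp on one end; loose, 300 g or so; origin at the centre of its underside, z up; may be absent in some starts
- small_a: closed black-lacquered steel lock case, a plain box 80 mm long (its x), 42 mm wide (its y) and 36 mm high (its z), flat lid on top with a thin bright lid seam, a small clasp on one end; loose, 200 g or so; origin at the centre of its underside, z up; may be absent in some starts
- canister: brass screw-top canister, 70 mm in diameter, 90 mm high, standing; origin under its centre; leave alone
- trunk_lock: bronze trunk lock lying flat, 75 x 95 x 26 mm; origin under its centre; leave alone
- handle_block: rosewood handle block, a bar 120 mm long (its x), 35 mm wide (y), 28 mm high (z), about 250 g, lying on the deck at the start; origin at the centre of its underside
- mat: grey felt mat fixed flat on the table, 150 mm (x) by 120 mm (y), 3 mm thick; origin under its centre
- mat_mid (a point): centre of the felt mat's top, 3 mm over the table

How it is judged:
On the way, in this order (a step that is already met when the one before it is completed fails the run):
1. the bolt is home and the wrench's breakaway joint has tripped (value of joint bolt above 1.06 rad and value of joint click above 0.15 rad), for 0.1 s.
2. the handle is let back straight, the bolt still home (value of joint bolt above 1.06 rad and value of joint click below 0.04 rad), for 0.3 s.
3. all the cases stand in one square column on the deck (horizontal distance between each of large_a, large_b, medium_a, medium_b, small_a and deck below 0.015 m and angle between each of large_a, large_b, medium_a, medium_b, small_a's own z axis and vertical below 0.08 rad and angle between the x axis of each of large_a, large_b, medium_a, medium_b, small_a and the x axis of stand, either way round below 0.12 rad and height (world z) of each of large_a, large_b, medium_a, medium_b, small_a above 0.03 m and z of each of medium_a, medium_b, small_a in the frame of large_a above 0.025 m and z of each of medium_a, medium_b, small_a in the frame of large_b above 0.025 m and z of small_a in the frame of medium_a above 0.025 m and z of small_a in the frame of medium_b above 0.025 m), for 0.3 s.
At the end, for the whole second after the job is handed in: Bolt over 1.06, click under 0.04; cases present in one column at rest: centres within 15 mm of the deck's centre, upright within 0.08 rad, along the deck within 0.12 rad, none above a smaller one; handle block lying flat, its centre within 60 mm of the felt mat's centre (all of step 2 and all of step 3 and linear speed of each of large_a, large_b, medium_a, medium_b, small_a, handle_block below 0.02 m/s and horizontal distance between handle_block and mat_mid below 0.06 m and height (world z) of handle_block below 0.012 m and angle between handle_block's own z axis and vertical below 0.1 rad); the robot touches nothing.
It fails at once if the broken wrench handle is forced on towards its solid stop (beyond 0.42 rad) (value of joint click above 0.42 rad).
It fails at once if a case is put on the deck before the bolt is home (value of joint bolt below 1.04 rad and ((horizontal distance between large_a and deck below 0.05 m and height (world z) of large_a below 0.05 m) or (horizontal distance between large_b and deck below 0.05 m and height (world z) of large_b below 0.05 m) or (horizontal distance between medium_a and deck below 0.05 m and height (world z) of medium_a below 0.05 m) or (horizontal distance between medium_b and deck below 0.05 m and height (world z) of medium_b below 0.05 m) or (horizontal distance between small_a and deck below 0.05 m and height (world z) of small_a below 0.05 m))).
It fails at once if the canister or the trunk lock is moved by more than 30 mm (distance of any of canister, trunk_lock from where it was at the start of the episode above 0.03 m).
Of large_a, large_b, medium_a, medium_b, small_a only 3 to 5 are there at a start; the rules pass over those that are not, and their reading is None.
At some moment in a run one of small_a may be knocked a few centimetres aside while the robot is not near it.
Once in a run the grip may slacken for a moment while it holds something.
It also fails if it takes over 210 s, if anything falls off the work surface, if the arm or the gripper's body presses on something with over 40 N, if the wrist force passes 120 N, or if a joint passes its speed limit or range.

## Working session

There is one attempt and no reset: what is moved stays moved. The work goes in short steps, Python scripts to look and compute and a tool call to move; the robot and the scene stay as the last step left them, time stands still between calls to the robot, and variables do not carry over. Pictures are saved under pics/ and viewed, at most 14 in all, crops included, and the job is handed in when it is done.

Besides the shell and the picture viewer there is one more tool, called after "Call:" as name(argument=value, ...) on one line, values as JSON. servo_tool: Moves the arm, as the interface text tells. Its arguments: {"type":"object","properties":{"commands":{"type":"array"},"newtons":{"type":"number"}},"required":["commands"]}

```bash
ls; mkdir -p pics; cat > h.py <<'E'
import numpy as np, cv2, sys
from bench import arm
def save(s,name): cv2.imwrite('pics/'+name,s['color'][:,:,::-1])
def f(s): return 240/np.tan(np.radians(s['fov_y'])/2)
def ray(s,u,v):
    d=np.array([(u-s['cx'])/f(s),-(v-s['cy'])/f(s),-1.]); P=np.array(s['pose']); return P[:3,3],P[:3,:3]@d
def px2w(s,u,v,z):
    o,d=ray(s,u,v); return o+d*(z-o[2])/d[2]
def w2px(s,p):
    P=np.array(s['pose']); c=P[:3,:3].T@(np.asarray(p)-P[:3,3]); return s['cx']+f(s)*c[0]/-c[2], s['cy']+f(s)*-c[1]/-c[2]
E
python3 - <<'E'
from h import *
print(arm.get_state())
for n in ['top','scene']:
    s=arm.snapshot(n); save(s,n+'0.png'); print(n,{k:v for k,v in s.items() if k!='color'})
    for t in ['stand','bolt','grip','large_a','medium_a','small_a','canister','trunk_lock','handle_block','mat']:
        print(t,[(np.round(r['rect']).tolist(),round(r['confidence'],2)) for r in arm.find_in(s,t)])
E
```

```text
pics
{'clock': 0.0, 'joint_pos': array([-1.39969188e+00,  9.18364297e-02,  1.23190938e+00, -2.20785349e-05,
        1.81979224e+00, -5.66899682e-02]), 'qd': array([ 1.09510944e-04, -7.36395913e-04,  1.80691721e-03, -1.80722847e-03,
        3.84830603e-04,  8.17008054e-05]), 'joint_efforts': array([ 1.52007691e-03, -4.58724189e+01, -4.18027067e+01,  1.34022348e-04,
        1.13723768e-02, -2.18170868e-05]), 'ee_pos': array([ 0.13544924, -0.58423635,  0.24115101]), 'ee_rot': array([-3.11930995e+00, -3.56816442e-01,  2.08155942e-04]), 'wrist_force': array([0.67655695, 0.01283095, 0.71142811]), 'wrist_torque': array([-0.01402445, -0.0148519 , -0.01514249]), 'grasp_force': 0.0, 'width': 0.08539015787106834}
top {'fov_y': 53.26698467867885, 'cx': 324.23047477611266, 'cy': 246.35269460167177, 'pose': array([[ 0.01614551,  0.96963163, -0.24403651,  0.37184719],
       [-0.9998687 ,  0.01532021, -0.00527964,  0.00993073],
       [-0.00138061,  0.24408971,  0.96975167,  1.03550246],
       [ 0.        ,  0.        ,  0.        ,  1.        ]]), 'shot': 1}
stand [([227.0, 208.0, 429.0, 287.0], 
[... 775 characters left out ...]
 ,  0.        ,  1.        ]]), 'shot': 2}
stand [([290.0, 238.0, 405.0, 310.0], 0.81)]
bolt [([293.0, 244.0, 347.0, 309.0], 0.93), ([293.0, 296.0, 330.0, 334.0], 0.51), ([292.0, 230.0, 402.0, 310.0], 0.16)]
grip [([294.0, 258.0, 331.0, 310.0], 0.64), ([294.0, 230.0, 402.0, 310.0], 0.59), ([277.0, 221.0, 334.0, 250.0], 0.22)]
large_a [([372.0, 205.0, 416.0, 232.0], 0.72), ([292.0, 298.0, 330.0, 332.0], 0.41)]
medium_a [([165.0, 277.0, 207.0, 319.0], 0.75)]
small_a [([295.0, 297.0, 331.0, 332.0], 0.62)]
canister [([376.0, 273.0, 410.0, 320.0], 0.68)]
trunk_lock [([416.0, 230.0, 454.0, 251.0], 0.86)]
handle_block [([341.0, 227.0, 386.0, 252.0], 0.86)]
mat [([277.0, 218.0, 338.0, 249.0], 0.74)]
```

```bash
python3 -c "
import cv2
a=cv2.imread('pics/top0.png'); cv2.imwrite('pics/top0c.png',cv2.resize(a[140:400,120:510],(780,520),interpolation=cv2.INTER_CUBIC))"
```

```text
(no output)
```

View pics/top0c.png

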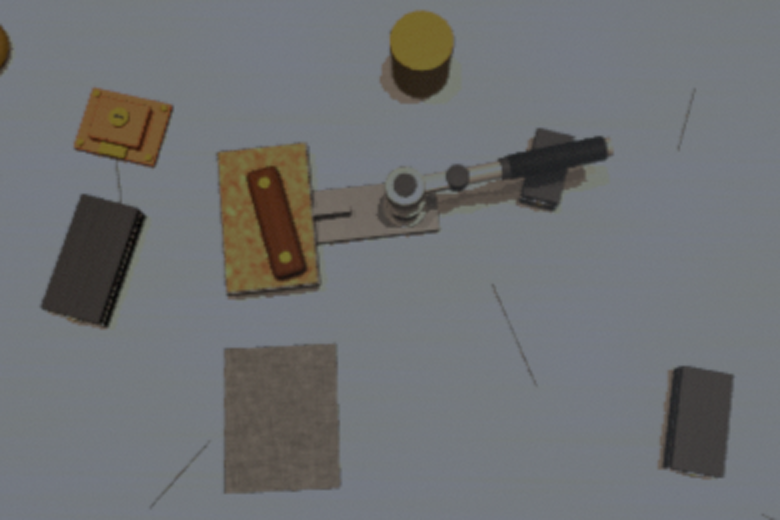

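View pics/scene0.png

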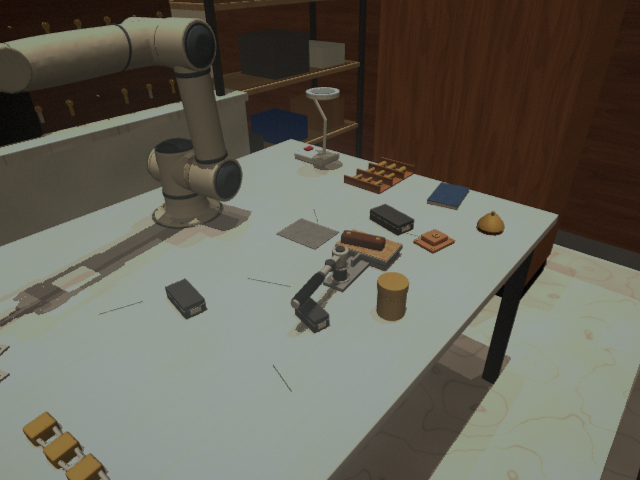

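Top view: three cases. The large one is at about (170,270), the medium at (469,352), and the small at (393,224) under the wrench grip. The block is on the deck at (258,250), the mat is at (261,349), and the bolt is near (323,235).

```bash
cat >> h.py <<'E'
from scipy.optimize import minimize
def sil(s,x,y,yaw,dims,z0):
    L,W,H=dims; c,sn=np.cos(yaw),np.sin(yaw)
    P=[w2px(s,[x+a*L/2*c-b*W/2*sn,y+a*L/2*sn+b*W/2*c,z]) for a in(-1,1) for b in(-1,1) for z in(z0,z0+H)]
    return cv2.convexHull(np.float32(P))
def fit(s,mask,dims,z0,x0,ign=None):
    K=4; big=cv2.resize(mask.astype(np.uint8),None,fx=K,fy=K,interpolation=cv2.INTER_LINEAR)>0
    best=None
    for dy in (0,.8,1.6,2.4):
        def cost(p):
            m=np.zeros(big.shape,np.uint8); h=sil(s,p[0],p[1],p[2],dims,z0)
            cv2.fillPoly(m,[np.int32(np.round((h+.5)*K))],1); m=m>0
            if ign is not None: m=m&~ign
            return 1-(m&big).sum()/max(1,(m|big).sum())
        r=minimize(cost,[x0[0],x0[1],dy],method='Nelder-Mead',options=dict(initial_simplex=[[x0[0],x0[1],dy],[x0[0]+.015,x0[1],dy],[x0[0],x0[1]+.015,dy],[x0[0],x0[1],dy+.4]],xatol=2e-4,fatol=1e-4))
        if best is None or r.fun<best.fun: best=r
    return np.round(best.x,4),round(best.fun,3)
def blob(s,rect,cond,pad=6):
    l,t,r,b=[int(v) for v in rect]; m=np.zeros(cond.shape,np.uint8); m[t-pad:b+pad,l-pad:r+pad]=cond[t-pad:b+pad,l-pad:r+pad]
    n,lab,st,_=cv2.connectedComponentsWithStats(m)
    return lab==1+np.argmax(st[1:,4])
def state():
    st=arm.get_state(); from scipy.spatial.transform import Rotation as R
    M=R.from_rotvec(st['ee_rot']).as_matrix(); return st,M
def rel(p,phi):
    "tool-frame shift cm, turn to reach p with tool-x yaw phi"
    from scipy.spatial.transform import Rotation as R
    st,M=state(); T=np.array([[np.cos(phi),np.sin(phi),0],[np.sin(phi),-np.cos(phi),0],[0,0,-1.]]).T
    T=np.column_stack([[np.cos(phi),np.sin(phi),0],[np.sin(phi),-np.cos(phi),0],[0,0,-1]])
    return np.round(M.T@(np.array(p)-st['ee_pos'])*100,2), np.round(R.from_matrix(M.T@T).as_rotvec(),3)
E
python3 - <<'E'
from h import *
s=arm.snapshot('top'); hsv=cv2.cvtColor(s['color'],cv2.COLOR_RGB2HSV); H,S,V=[hsv[:,:,i].astype(int) for i in range(3)]
for n,(u,v) in dict(table=(300,420),large=(167,270),larges=(186,265),med=(470,350),meds=(455,350),shadow=(425,236),block=(258,252),cork=(238,240),mat=(261,350),lug=(300,252),grip=(395,219),small=(393,235)).items(): print(n,s['color'][v,u],hsv[v,u])
g=lambda t:arm.find_in(s,t)[0]['rect']
dark=V<75
for t,d in [('large_a',(.13,.066,.036)),('medium_a',(.105,.054,.036))]:
    r=g(t); c=px2w(s,(r[0]+r[2])/2,(r[1]+r[3])/2,.018); m=blob(s,r,dark); print(t,m.sum(),c.round(3),fit(s,m,d,0,c))
r=g('handle_block'); c=px2w(s,(r[0]+r[2])/2,(r[1]+r[3])/2,.05); m=blob(s,r,(S>130)&(V<115)&((H<9)|(H>170)),2); print('block',m.sum(),c,fit(s,m,(.12,.035,.028),.036,c))
r=g('mat'); print('mat',px2w(s,(r[0]+r[2])/2,(r[1]+r[3])/2,.003))
deck=[(218,152),(307,144),(320,287),(229,293)]
D=np.array([px2w(s,120+a/2,140+b/2,.036)[:2] for a,b in deck]); print(D, D.mean(0))
e=D[0]+D[1]-D[2]-D[3]; e2=D[0]+D[3]-D[1]-D[2]; print('yaw',np.arctan2(e[1],e[0]),np.arctan2(-e2[0],e2[1]))
print('bolt head',px2w(s,120+405/2,140+184/2,.1),'pivot',px2w(s,120+457/2,140+177/2,.095),'gripend',px2w(s,120+605/2,140+149/2,.085))
E
```

```text
table [115 119 128] [111  26 128]
large [53 49 45] [15 38 53]
larges [39 40 38] [45 13 40]
med [65 63 62] [10 12 65]
meds [42 43 45] [110  17  45]
shadow [117 122 128] [106  22 128]
block [79 40 24] [  9 178  79]
cork [118  96  58] [ 19 130 118]
mat [92 84 77] [14 42 92]
lug [111 104  96] [ 16  34 111]
grip [39 39 41] [120  12  41]
small [64 61 59] [12 20 64]
large_a 2124 [0.568 0.352 0.018] (array([ 0.5698,  0.3557, -0.2423]), np.float64(0.053))
medium_a 1554 [ 0.41  -0.289  0.018] (array([ 0.4106, -0.2866, -0.1505]), np.float64(0.066))
block 4 [0.61230403 0.15387626 0.05      ] (array([0.6043, 0.1515, 0.5424]), np.float64(0.997))
mat [0.40347159 0.1437067  0.003     ]
[[0.68858961 0.22493452]
 [0.69930974 0.12789702]
 [0.54097707 0.10749834]
 [0.53305144 0.20324135]] [0.61548196 0.16589281]
yaw 0.13331025490801843 0.09642028144414017
bolt head [0.63726656 0.0190236  0.1       ] pivot [ 0.646961  -0.0339803  0.095    ] gripend [ 0.68266111 -0.18839715  0.085     ]
```

```bash
python3 - <<'E'
from h import *
s=arm.snapshot('top'); hsv=cv2.cvtColor(s['color'],cv2.COLOR_RGB2HSV); H,S,V=[hsv[:,:,i].astype(int) for i in range(3)]
m=blob(s,(243,221,274,278),(S>100)&(V<100)&(H<13),1); m=cv2.morphologyEx(m.astype(np.uint8),cv2.MORPH_CLOSE,np.ones((7,7)))
print('block',m.sum(),fit(s,m,(.12,.035,.028),.036,(.612,.154)))
d=blob(s,(227,210,282,288),(S>60),2); d=cv2.morphologyEx(d.astype(np.uint8),cv2.MORPH_CLOSE,np.ones((9,9)))
print('deck',d.sum(),fit(s,d,(.16,.1,.0005),.036,(.615,.166)))
mm=blob(s,(231,312,291,386),(S>32)&(V<105)&(V>60),3); print('mat',mm.sum(),fit(s,mm,(.15,.12,.003),0,(.403,.144)))
o=s['color'].copy()
for k,c in((m,0),(d,1),(mm,2)): o[:,:,c][cv2.morphologyEx(k.astype(np.uint8),cv2.MORPH_GRADIENT,np.ones((3,3)))>0]=255
# wrench line
g=(V<60); g=blob(s,(345,205,428,245),g,0); print('grip px',g.sum())
for t in (.1,.2,.3,.4,.5): pass
x=dict(color=o); save(dict(color=cv2.resize(o[130:400,200:440],(711,800)[::1])[:600]),'fit1.png')
E
```

```text
block 880 (array([0.6084, 0.1565, 0.3276]), np.float64(0.149))
deck 3194 (array([0.6186, 0.1685, 3.2608]), np.float64(0.059))
mat 3908 (array([0.4086, 0.1477, 3.194 ]), np.float64(0.061))
grip px 902
```

View pics/fit1.png

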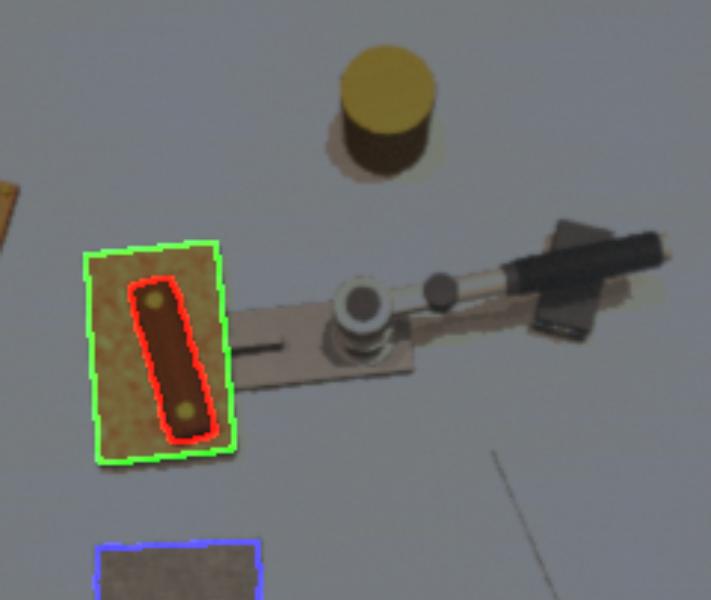

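The fits match the deck, block and mat. The deck centre is about (0.617, 0.167) with a stand yaw of about 0.12, and the block's yaw is 0.33.

```bash
python3 -c "
from h import *
print(rel((.608,.1565,.15),.328))"
```

```text
(array([ 62.77, -61.51,   9.23]), array([-0. ,  0. , -0.1]))
```

Call:
servo_tool(commands=[[[3.14,-3.08,0.3],[0,0,0],7],[[3.14,-3.08,0.3],[0,0,0],7],[[3.14,-3.08,0.3],[0,0,0],7],[[3.14,-3.08,0.3],[0,0,0],7],[[3.14,-3.08,0.3],[0,0,0],7],[[3.14,-3.08,0.3],[0,0,0],7],[[3.14,-3.08,0.3],[0,0,0],7],[[3.14,-3.08,0.3],[0,0,0],7],[[3.14,-3.08,0.3],[0,0,0],7],[[3.14,-3.08,0.3],[0,0,0],7],[[3.14,-3.08,0.3],[0,0,0],7],[[3.14,-3.08,0.3],[0,0,0],7],[[3.14,-3.08,0.3],[0,0,0],7],[[3.14,-3.08,0.3],[0,0,0],7],[[3.14,-3.08,0.3],[0,0,0],7],[[3.14,-3.08,0.3],[0,0,0],7],[[3.14,-3.08,0.3],[0,0,0],7],[[3.14,-3.08,0.3],[0,0,0],7],[[3.14,-3.08,0.3],[0,0,0],7],[[3.14,-3.08,0.3],[0,0,-0.1],7]], newtons=40)

```text
clock: 3.4
ee_pos: [0.6089, 0.1592, 0.1822]
ee_rot: [3.099, 0.515, 0.001]
wrist_force: [0.3, -0.6, 1.3]
width: 0.0704
grasp_force: 0.0
```

```bash
python3 -c "
from h import *
print(arm.get_state()['ee_pos'],rel((.608,.1565,.052),.328))"
```

```text
[0.60892164 0.15915522 0.18220959] (array([-0.18,  0.22, 13.02]), array([ 0.   , -0.   ,  0.001]))
```

Call:
servo_tool(commands=[[[-0.2,0.2,3],[0,0,0],7],[[0,0,3],[0,0,0],7],[[0,0,3],[0,0,0],7],[[0,0,2.5],[0,0,0],7],[[0,0,1.5],[0,0,0],7],[[0,0,0],[0,0,0],7],[[0,0,0],[0,0,0],2.5],[[0,0,0],[0,0,0],2.5],[[0,0,0],[0,0,0],2.5],[[0,0,0],[0,0,0],2.5],[[0,0,0],[0,0,0],2.5],[[0,0,0],[0,0,0],2.5],[[0,0,-2],[0,0,0],2.5],[[0,0,-3],[0,0,0],2.5]])

```text
clock: 4.8
ee_pos: [0.6052, 0.1544, 0.0998]
ee_rot: [3.099, 0.512, -0.009]
wrist_force: [-0.4, 0.9, -1.8]
width: 0.0345
grasp_force: 41.8
```

```bash
python3 -c "
from h import *
print(rel((.407,.148,.10),.328))"
```

```text
(array([-18.97,  -5.77,   0.09]), array([-0.001,  0.006, -0.   ]))
```

Call:
servo_tool(commands=[[[-3.2,-0.96,0],[0,0,0],2.5],[[-3.2,-0.96,0],[0,0,0],2.5],[[-3.2,-0.96,0],[0,0,0],2.5],[[-3.2,-0.96,0],[0,0,0],2.5],[[-3.2,-0.96,0],[0,0,0],2.5],[[-3.0,-0.96,0],[0,0,0],2.5],[[0,0,3],[0,0,0],2.5],[[0,0,3],[0,0,0],2.5],[[0,0,1.2],[0,0,0],2.5],[[0,0,0.7],[0,0,0],2.5],[[0,0,0],[0,0,0],2.5]])

```text
clock: 5.9
ee_pos: [0.4087, 0.1482, 0.0235]
ee_rot: [3.099, 0.512, -0.0]
wrist_force: [-0.2, 0.1, -2.6]
width: 0.0339
grasp_force: 41.9
```

Call:
servo_tool(commands=[[[0,0,0.3],[0,0,0],2.5],[[0,0,0.1],[0,0,0],2.5],[[0,0,0],[0,0,0],2.5],[[0,0,0],[0,0,0],5],[[0,0,0],[0,0,0],6],[[0,0,0],[0,0,0],6],[[0,0,-3],[0,0,0],6],[[0,0,-3],[0,0,0],6],[[0,0,-4],[0,0,0],6],[[0,0,-4],[0,0,0],0]])

```text
clock: 6.9
ee_pos: [0.4081, 0.1481, 0.1604]
ee_rot: [3.099, 0.512, -0.001]
wrist_force: [0.4, 0.6, 0.7]
width: 0.0465
grasp_force: 0.0
```

```bash
python3 -c "
from h import *
d=-1.342; g=np.array([.635,.0185])+.16*np.array([np.cos(d),np.sin(d)]); n=np.array([np.sin(d),-np.cos(d)]) # cw tangent
p=g-n*.04; print(g,n,p,rel((*p,.16),d+np.pi/2), rel((*p,.077),d+np.pi/2))"
```

```text
[ 0.67128886 -0.13733042] [-0.9739401  -0.22680538] [ 0.71024647 -0.1282582 ] (array([1.971e+01, 3.589e+01, 2.000e-02]), array([-0.   ,  0.001,  0.099])) (array([19.71, 35.89,  8.32]), array([-0.   ,  0.001,  0.099]))
```

Call:
servo_tool(commands=[[[1.64,2.99,0],[0,0,0],0],[[1.64,2.99,0],[0,0,0],0],[[1.64,2.99,0],[0,0,0],0],[[1.64,2.99,0],[0,0,0],0],[[1.64,2.99,0],[0,0,0],0],[[1.64,2.99,0],[0,0,0],0],[[1.64,2.99,0],[0,0,0],0],[[1.64,2.99,0],[0,0,0],0],[[1.64,2.99,0],[0,0,0],0],[[1.64,2.99,0],[0,0,0],0],[[1.64,2.99,0],[0,0,0],0],[[1.64,2.99,0],[0,0,0.1],0],[[0,0,3],[0,0,0],0],[[0,0,3],[0,0,0],0],[[0,0,1.7],[0,0,0],0],[[0,0,0.6],[0,0,0],0],[[0,0,0],[0,0,0],0]], newtons=80)

```text
clock: 8.6
ee_pos: [0.7099, -0.1278, 0.0756]
ee_rot: [-3.121, -0.357, 0.002]
wrist_force: [-0.6, -0.4, 0.5]
width: 0.0004
grasp_force: 0.0
```

```bash
python3 - <<'E'
from h import *
# tool centre offset 27 mm behind handle axis; poses along sweep incl. click
B=np.array([.635,.0185]); u=lambda a:np.array([np.cos(a),np.sin(a)])
def pose(b,c,off=.026):
    d=-1.13-b+.119; piv=B+.055*u(d); d2=d-c; g=piv+.105*u(d2); n=np.array([np.sin(d2),-np.cos(d2)])
    return np.r_[g-n*off,.077],d2+np.pi/2
st,M=state(); print(st['ee_pos'],st['wrist_force'],st['width'])
pp,ph=st['ee_pos'],np.arctan2(M[1,0],M[0,0])
for b,c in [(.33,0),(.5,0),(.7,0),(.9,0),(1.0,0),(1.1,0),(1.1,.1),(1.1,.2),(1.1,.27)]:
    p,f2=pose(b,c); d=p-pp; R=np.array([[np.cos(ph),np.sin(ph),0],[np.sin(ph),-np.cos(ph),0],[0,0,-1]])
    print(b,c,p.round(3),round(f2,2),'shift cm',(R@d*100).round(2),'turn z',round(ph-f2,3)); pp,ph=p,f2
E
```

```text
[ 0.70991447 -0.12782878  0.075603  ] [-0.58542509 -0.40350613  0.53093794] 0.00035456749085773355
0.33 0 [ 0.697 -0.131  0.077] 0.23 shift cm [-1.36  0.05 -0.14] turn z -0.002
0.5 0 [ 0.671 -0.14   0.077] 0.06 shift cm [-2.74  0.21  0.  ] turn z 0.17
0.7 0 [ 0.638 -0.144  0.077] -0.14 shift cm [-3.23  0.2   0.  ] turn z 0.2
0.9 0 [ 0.606 -0.141  0.077] -0.34 shift cm [-3.23  0.2   0.  ] turn z 0.2
1.0 0 [ 0.59  -0.137  0.077] -0.44 shift cm [-1.61  0.18  0.  ] turn z 0.1
1.1 0 [ 0.575 -0.132  0.077] -0.54 shift cm [-1.61  0.18  0.  ] turn z 0.1
1.1 0.1 [ 0.565 -0.128  0.077] -0.64 shift cm [-1.06  0.21  0.  ] turn z 0.1
1.1 0.2 [ 0.555 -0.124  0.077] -0.74 shift cm [-1.06  0.21  0.  ] turn z 0.1
1.1 0.27 [ 0.549 -0.12   0.077] -0.81 shift cm [-0.74  0.16  0.  ] turn z 0.07
```

Call:
servo_tool(commands=[[[-1.36,0.05,0],[0,0,0],0],[[-1.37,0.1,0],[0,0,0.085],0],[[-1.37,0.1,0],[0,0,0.085],0],[[-1.6,0.1,0],[0,0,0.1],0],[[-1.6,0.1,0],[0,0,0.1],0],[[-1.6,0.1,0],[0,0,0.1],0],[[0,0,0],[0,0,0],0]])

```text
clock: 9.3
ee_pos: [0.6227, -0.1399, 0.0794]
ee_rot: [3.118, -0.381, 0.006]
wrist_force: [1.1, -0.9, -0.1]
width: -0.0003
grasp_force: 0.0
```

```bash
python3 - <<'E'
from h import *
s=arm.snapshot('top'); o=s['color'].copy()
B=np.array([.635,.0185]); u=lambda a:np.array([np.cos(a),np.sin(a)])
for b in (.7,.8,.9): d=-1.13-b+.119; q=w2px(s,[*(B+.16*u(d)),.085]); cv2.circle(o,(int(q[0]*1),int(q[1])),1,(255,0,0),-1)
save(dict(color=cv2.resize(o[130:330,240:480],(720,600))),'push1.png')
print(arm.get_state()['ee_pos'],arm.get_state()['wrist_force'])
E
```

```text
[ 0.62342101 -0.13976407  0.0790921 ] [ 0.74540359  0.1782534  -0.18574582]
```

View pics/push1.png

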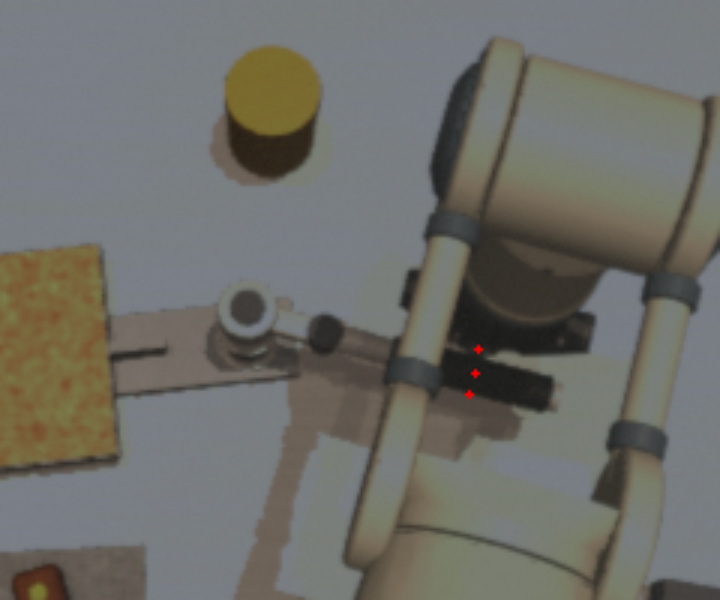

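The handle follows the finger, at a bolt angle of about 0.8 and still straight.

Call:
servo_tool(commands=[[[-0.8,0.08,0],[0,0,0.05],0],[[-0.8,0.08,0],[0,0,0.05],0],[[-0.8,0.08,0],[0,0,0.05],0],[[-0.8,0.08,0],[0,0,0.05],0],[[0,0,0],[0,0,0],0],[[0,0,0],[0,0,0],0]])

```text
clock: 9.95
ee_pos: [0.5922, -0.1326, 0.0771]
ee_rot: [-3.066, 0.684, -0.002]
wrist_force: [-0.5, -0.3, -0.0]
width: 0.0
grasp_force: 0.0
```

Call:
servo_tool(commands=[[[-0.8,0.08,0],[0,0,0.05],0],[[-0.8,0.08,0],[0,0,0.05],0],[[0,0,0],[0,0,0],0]])

```text
clock: 10.25
ee_pos: [0.5784, -0.1278, 0.0774]
ee_rot: [3.027, -0.839, 0.009]
wrist_force: [5.4, -3.3, -2.6]
width: 0.0001
grasp_force: 3.0
```

Call:
servo_tool(commands=[[[-0.8,0.1,0],[0,0,0.07],0],[[0,0,0],[0,0,0],0]])

```text
clock: 10.45
ee_pos: [0.5712, -0.1251, 0.0773]
ee_rot: [2.994, -0.946, 0.01]
wrist_force: [8.3, -6.5, -2.7]
width: -0.0003
grasp_force: 5.2
```

Call:
servo_tool(commands=[[[-0.7,0.15,0],[0,0,0.07],0],[[-0.7,0.15,0],[0,0,0.07],0],[[0,0,0],[0,0,0],0]])

```text
clock: 10.75
ee_pos: [0.5585, -0.1192, 0.0774]
ee_rot: [2.921, -1.154, 0.011]
wrist_force: [9.2, -6.3, -2.8]
width: 0.0002
grasp_force: 5.7
```

```bash
python3 - <<'E'
from h import *
s=arm.snapshot('top'); o=s['color'].copy()
save(dict(color=cv2.resize(o[200:300,300:460],(800,500),interpolation=cv2.INTER_CUBIC)),'push2.png')
print(arm.get_state()['ee_pos'],arm.get_state()['wrist_force'])
E
```

```text
[ 0.55873999 -0.11931361  0.07743008] [ 8.82800226 -5.65078908 -3.29787297]
```

View pics/push2.png

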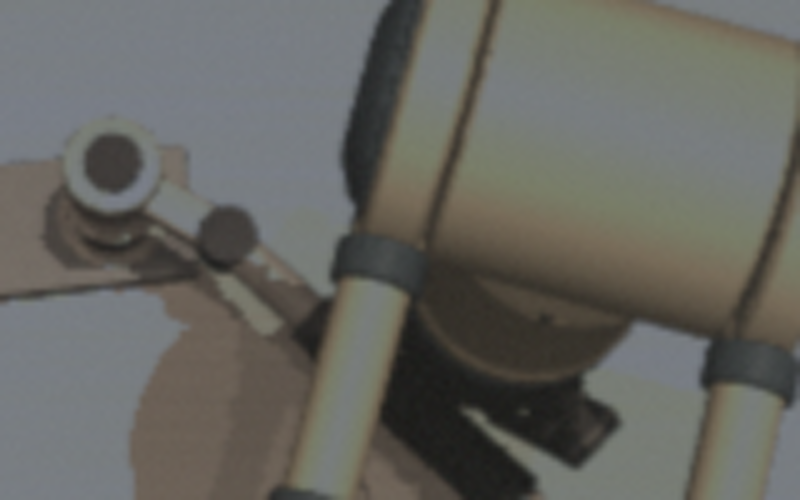

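The head points about 32° and the handle about 46° below right, so the joint has broken over by about 0.2 rad. One small extra step, hold, then retreat.

Call:
servo_tool(commands=[[[-0.6,0.12,0],[0,0,0.05],0],[[0,0,0],[0,0,0],0],[[0,0,0],[0,0,0],0],[[0.7,-0.15,0],[0,0,-0.07],0],[[0.7,-0.15,0],[0,0,-0.07],0],[[0.7,-0.15,0],[0,0,-0.07],0],[[0.8,-0.1,0],[0,0,0],0],[[1.0,0,0],[0,0,0],0],[[2,0,0],[0,0,0],0],[[2,0,0],[0,0,0],0],[[0,0,-3],[0,0,0],0],[[0,0,-3],[0,0,0],0],[[0,0,-4],[0,0,0],0]])

```text
clock: 12.1
ee_pos: [0.6176, -0.1566, 0.1748]
ee_rot: [-3.005, 0.915, 0.008]
wrist_force: [0.6, 0.1, -0.2]
width: 0.0001
grasp_force: 0.0
```

```bash
python3 -c "
from h import *
print(rel((.43,-.287,.18),-.15))"
```

```text
(array([-8.31, 21.28, -0.45]), array([ 0.   ,  0.005, -0.441]))
```

```bash
python3 -c "
from h import *
print(rel((.57,.356,.175),-.242), arm.get_state()['joint_pos'])"
```

```text
(array([-32.5 , -39.92,   0.09]), array([ 0.   ,  0.005, -0.349])) [-3.01742436e-01  1.92655225e-01  1.23877934e+00  1.48969633e-04
  1.71527999e+00  1.85991007e+00]
```

Call:
servo_tool(commands=[[[-2.32,-2.85,0],[0,0,0],4],[[-2.32,-2.85,0],[0,0,0],8.5],[[-2.32,-2.85,0],[0,0,0],8.5],[[-2.32,-2.85,0],[0,0,0],8.5],[[-2.32,-2.85,0],[0,0,0],8.5],[[-2.32,-2.85,0],[0,0,0],8.5],[[-2.32,-2.85,0],[0,0,0],8.5],[[-2.32,-2.85,0],[0,0,0],8.5],[[-2.32,-2.85,0],[0,0,0],8.5],[[-2.32,-2.85,0],[0,0,0],8.5],[[-2.32,-2.85,0],[0,0,0],8.5],[[-2.32,-2.85,0],[0,0,0],8.5],[[-2.32,-2.85,0],[0,0,0],8.5],[[-2.32,-2.85,0],[0,0,0],8.5],[[0,0,0],[0,0,-0.12],8.5],[[0,0,0],[0,0,-0.12],8.5],[[0,0,0],[0,0,-0.11],8.5],[[0,0,0],[0,0,0],8.5]], newtons=60)

```text
clock: 13.9
ee_pos: [0.5748, 0.3498, 0.1758]
ee_rot: [-3.118, 0.355, 0.005]
wrist_force: [0.3, -0.2, 0.9]
width: 0.0851
grasp_force: 0.0
```

```bash
python3 - <<'E'
from h import *
print(rel((.570,.356,.022),-.242))
s=arm.snapshot('top'); o=s['color'].copy()
save(dict(color=cv2.resize(o[150:400,215:495],(672,600),interpolation=cv2.INTER_CUBIC)),'after.png')
hsv=cv2.cvtColor(o,cv2.COLOR_RGB2HSV); H,S,V=[hsv[:,:,i].astype(int) for i in range(3)]
for t,d in (('small_a',(.08,.042,.036)),('medium_a',(.105,.054,.036))):
    r=arm.find_in(s,t)[0]; print(t,r); r=r['rect']; c=px2w(s,(r[0]+r[2])/2,(r[1]+r[3])/2,.018); m=blob(s,r,V<75); print(m.sum(),fit(s,m,d,0,c))
d=blob(s,(227,210,282,288),(S>60),2); d=cv2.morphologyEx(d.astype(np.uint8),cv2.MORPH_CLOSE,np.ones((5,5)))
print('deck',d.sum(),fit(s,d,(.16,.1,.0005),.036,(.615,.166)))
E
```

```text
(array([-0.55, -0.46, 15.39]), array([-0.003,  0.004,  0.015]))
small_a {'rect': [380.5, 203.8, 406.0, 242.7], 'confidence': 0.93}
721 (array([ 0.6795, -0.1342,  2.8844]), np.float64(0.102))
medium_a {'rect': [452.4, 326.0, 485.0, 379.7], 'confidence': 0.65}
1531 (array([ 0.4093, -0.2862, -0.165 ]), np.float64(0.076))
deck 3198 (array([0.6188, 0.1683, 0.1413]), np.float64(0.056))
```

View pics/after.png

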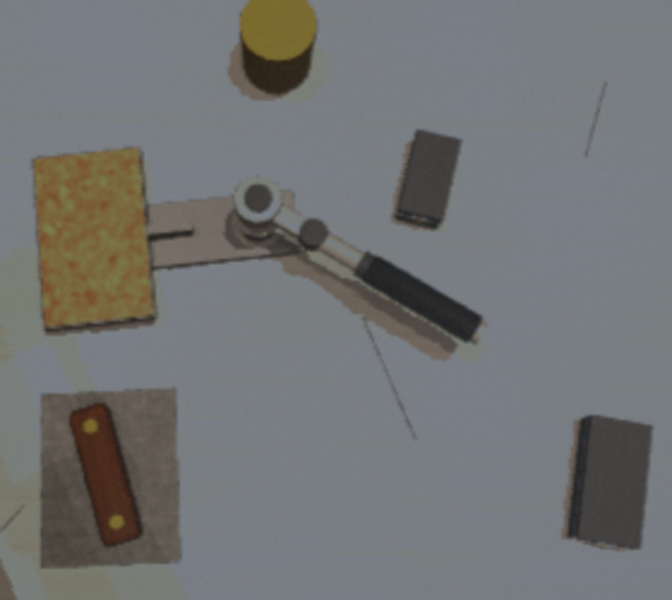

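The block is on the mat. The wrench is straight at about 31° below right, which puts the bolt at about 1.1, so it is home. The small case hasn't moved and is clear of the wrench. Grasping the large case now.

Call:
servo_tool(commands=[[[-0.55,-0.45,3],[0,0,0.015],8.5],[[0,0,4],[0,0,0],8.5],[[0,0,4],[0,0,0],8.5],[[0,0,2.5],[0,0,0],8.5],[[0,0,1.7],[0,0,0],8.5],[[0,0,0],[0,0,0],8.5],[[0,0,0],[0,0,0],5.5],[[0,0,0],[0,0,0],5.5],[[0,0,0],[0,0,0],5.5],[[0,0,0],[0,0,0],5.5],[[0,0,0],[0,0,0],5.5]])

```text
clock: 15.15
ee_pos: [0.5714, 0.3564, 0.0273]
ee_rot: [-3.112, 0.382, -0.002]
wrist_force: [1.2, 0.8, 7.2]
width: 0.0644
grasp_force: 72.4
```

Call:
servo_tool(commands=[[[0,0,-1.5],[0,0,0],5.5],[[0,0,-3],[0,0,0],5.5],[[0,0,-3],[0,0,0],5.5],[[0,0,-2],[0,0,0],5.5],[[0,0,0],[0,0,0],5.5]])

```text
clock: 15.65
ee_pos: [0.5716, 0.3562, 0.1242]
ee_rot: [-3.111, 0.381, -0.005]
wrist_force: [0.5, 0.2, -3.0]
width: 0.064
grasp_force: 71.3
```

```bash
python3 -c "
from h import *
print(rel((.6175,.1675,.11),.13), rel((.6175,.1675,.058),.13))"
```

```text
(array([ 9.01, 17.22,  1.3 ]), array([-0.007, -0.004, -0.374])) (array([ 9.  , 17.26,  6.5 ]), array([-0.007, -0.004, -0.374]))
```

Call:
servo_tool(commands=[[[1.5,2.87,0],[0,0,0],5.5],[[1.5,2.87,0],[0,0,0],5.5],[[1.5,2.87,0],[0,0,0],5.5],[[1.5,2.87,0],[0,0,0],5.5],[[1.5,2.87,0],[0,0,0],5.5],[[1.5,2.87,0],[0,0,0],5.5],[[0,0,0],[0,0,-0.125],5.5],[[0,0,0],[0,0,-0.125],5.5],[[0,0,0],[0,0,-0.124],5.5],[[0,0,2.5],[0,0,0],5.5],[[0,0,1.5],[0,0,0],5.5],[[0,0,0],[0,0,0],5.5]])

```text
clock: 16.85
ee_pos: [0.6131, 0.1661, 0.0729]
ee_rot: [-3.132, -0.203, 0.017]
wrist_force: [-0.4, 0.6, -5.6]
width: 0.064
grasp_force: 74.3
```

```bash
python3 - <<'E'
from h import *
st=arm.get_state(); print(st['ee_pos'],st['width'],st['wrist_force'],rel((.6175,.1675,.063),.13))
E
```

```text
[0.61306865 0.16609502 0.07293426] 0.06395658368572654 [-0.44239743  0.58381136 -5.58042788] (array([ 0.47, -0.08,  0.99]), array([-0.003,  0.011, -0.   ]))
```

Call:
servo_tool(commands=[[[0.45,-0.1,0.4],[0,0,0],5.5],[[0,0,0.3],[0,0,0],5.5],[[0,0,0],[0,0,0],5.5],[[0,0,0],[0,0,0],5.5]])

```text
clock: 17.25
ee_pos: [0.6205, 0.1684, 0.0721]
ee_rot: [-3.131, -0.204, 0.001]
wrist_force: [-0.4, -1.0, -4.0]
width: 0.0643
grasp_force: 74.5
```

Call:
servo_tool(commands=[[[-0.2,0,0.4],[0,0,0],5.5],[[0,0,0.3],[0,0,0],5.5],[[0,0,0],[0,0,0],5.5],[[0,0,0],[0,0,0],5.5]])

```text
clock: 17.65
ee_pos: [0.618, 0.168, 0.0643]
ee_rot: [-3.131, -0.204, 0.003]
wrist_force: [0.5, -0.2, -4.2]
width: 0.0641
grasp_force: 74.5
```

Call:
servo_tool(commands=[[[0,0,0.2],[0,0,0],5.5],[[0,0,0],[0,0,0],5.5],[[0,0,0],[0,0,0],5.5]])

```text
clock: 17.95
ee_pos: [0.6185, 0.1681, 0.0633]
ee_rot: [-3.131, -0.204, 0.001]
wrist_force: [-1.1, -0.2, 1.0]
width: 0.0641
grasp_force: 75.1
```

Call:
servo_tool(commands=[[[0,0,0],[0,0,0],8.5],[[0,0,0],[0,0,0],8.5],[[0,0,0],[0,0,0],8.5],[[0,0,-2],[0,0,0],8.5],[[0,0,-3],[0,0,0],8.5],[[0,0,-3],[0,0,0],8.5],[[0,0,-4],[0,0,0],8.5],[[0,0,0],[0,0,0],8.5]])

```text
clock: 18.75
ee_pos: [0.6208, 0.1681, 0.1907]
ee_rot: [-3.129, -0.204, -0.016]
wrist_force: [0.4, -0.2, 1.3]
width: 0.085
grasp_force: 0.0
```

```bash
python3 - <<'E'
from h import *
st=arm.get_state(); print(st['ee_pos'],rel((.410,-.2865,.18),-.158))
E
```

```text
[0.62078437 0.16812673 0.19068203] (array([-26.8 ,  42.35,   0.57]), array([-0.006, -0.01 ,  0.288]))
```

Call:
servo_tool(commands=[[[-1.91,3.03,0],[0,0,0],8],[[-1.91,3.03,0],[0,0,0],8],[[-1.91,3.03,0],[0,0,0],8],[[-1.91,3.03,0],[0,0,0],8],[[-1.91,3.03,0],[0,0,0],8],[[-1.91,3.03,0],[0,0,0],8],[[-1.91,3.03,0],[0,0,0],8],[[-1.91,3.03,0],[0,0,0],8],[[-1.91,3.03,0],[0,0,0],8],[[-1.91,3.03,0],[0,0,0],8],[[-1.91,3.03,0],[0,0,0],8],[[-1.91,3.03,0],[0,0,0],8],[[-1.91,3.03,0],[0,0,0],8],[[-1.91,3.03,0],[0,0,0],8],[[0,0,0],[0,0,0.144],8],[[0,0,0],[0,0,0.144],8],[[0,0,0],[0,0,0],8],[[0,0,0],[0,0,0],8]])

```text
clock: 20.55
ee_pos: [0.4083, -0.2876, 0.1812]
ee_rot: [-3.129, 0.242, 0.003]
wrist_force: [0.2, -0.2, 0.6]
width: 0.0799
grasp_force: 0.0
```

```bash
python3 - <<'E'
from h import *
st=arm.get_state(); print(st['ee_pos'],rel((.410,-.2865,.026),-.158))
s=arm.snapshot('top'); o=s['color']; hsv=cv2.cvtColor(o,cv2.COLOR_RGB2HSV); H,S,V=[hsv[:,:,i].astype(int) for i in range(3)]
for z in(.0,.036):
  q=sil(s,.6175,.1675,.13,(.13,.066,.036),.036); 
r=arm.find_in(s,'large_a'); print([(np.round(a['rect']),a['confidence']) for a in r])
m=blob(s,(233,218,275,282),(V<75)&(S<80),2); print(m.sum(),fit(s,m,(.13,.066,.036),.036,(.6175,.1675)))
E
```

```text
[ 0.40830265 -0.28762262  0.18119077] (array([ 0.19, -0.09, 15.52]), array([-0.003,  0.002,  0.004]))
[(array([233., 209., 271., 282.]), 0.94)]
1938 (array([0.6185, 0.169 , 3.2792]), np.float64(0.099))
```

The large case sits within about 2 mm of the deck centre. Next, the medium.

Call:
servo_tool(commands=[[[0.2,-0.1,3],[0,0,0],8],[[0,0,4],[0,0,0],8],[[0,0,4],[0,0,0],8],[[0,0,2.8],[0,0,0],8],[[0,0,1.6],[0,0,0],8],[[0,0,0],[0,0,0],8],[[0,0,0],[0,0,0],4.5],[[0,0,0],[0,0,0],4.5],[[0,0,0],[0,0,0],4.5],[[0,0,0],[0,0,0],4.5],[[0,0,0],[0,0,0],4.5],[[0,0,0],[0,0,0],4.5]])

```text
clock: 21.85
ee_pos: [0.4112, -0.2873, 0.0295]
ee_rot: [-3.131, 0.247, -0.002]
wrist_force: [0.2, 0.6, 6.6]
width: 0.0528
grasp_force: 67.0
```

Call:
servo_tool(commands=[[[0,0,-1.5],[0,0,0],4.5],[[0,0,-3],[0,0,0],4.5],[[0,0,-3],[0,0,0],4.5],[[0,0,-3],[0,0,0],4.5],[[0,0,-3],[0,0,0],4.5],[[0,0,0],[0,0,0],4.5],[[0,0,0],[0,0,0],4.5]])

```text
clock: 22.55
ee_pos: [0.4103, -0.2869, 0.1623]
ee_rot: [-3.129, 0.248, 0.003]
wrist_force: [-0.2, 0.1, -3.6]
width: 0.0526
grasp_force: 66.1
```

```bash
python3 -c "
from h import *
print(rel((.618,.168,.155),.132))"
```

```text
(array([ 13.35, -48.19,   0.86]), array([-0.003,  0.002, -0.29 ]))
```

Call:
servo_tool(commands=[[[0.95,-3.44,0],[0,0,0],4.5],[[0.95,-3.44,0],[0,0,0],4.5],[[0.95,-3.44,0],[0,0,0],4.5],[[0.95,-3.44,0],[0,0,0],4.5],[[0.95,-3.44,0],[0,0,0],4.5],[[0.95,-3.44,0],[0,0,0],4.5],[[0.95,-3.44,0],[0,0,0],4.5],[[0.95,-3.44,0],[0,0,0],4.5],[[0.95,-3.44,0],[0,0,0],4.5],[[0.95,-3.44,0],[0,0,0],4.5],[[0.95,-3.44,0],[0,0,0],4.5],[[0.95,-3.44,0],[0,0,0],4.5],[[0.95,-3.44,0],[0,0,0],4.5],[[0.95,-3.44,0],[0,0,0],4.5],[[0,0,0],[0,0,-0.145],4.5],[[0,0,0],[0,0,-0.145],4.5],[[0,0,0],[0,0,0],4.5],[[0,0,0],[0,0,0],4.5]])

```text
clock: 24.35
ee_pos: [0.6167, 0.1675, 0.1613]
ee_rot: [-3.132, -0.201, 0.008]
wrist_force: [-0.4, -0.4, -2.9]
width: 0.0528
grasp_force: 66.0
```

```bash
python3 -c "
from h import *
st=arm.get_state();print(st['width'],st['wrist_force'],rel((.618,.168,.1015),.132))"
```

```text
0.0527602322397058 [-0.42518255 -0.41480559 -2.9183682 ] (array([ 0.16, -0.01,  5.98]), array([-0.004,  0.005, -0.004]))
```

Call:
servo_tool(commands=[[[0.15,0,2],[0,0,0],4.5],[[0,0,2],[0,0,0],4.5],[[0,0,1],[0,0,0],4.5],[[0,0,0.5],[0,0,0],4.5],[[0,0,0],[0,0,0],4.5],[[0,0,0],[0,0,0],4.5],[[0,0,0],[0,0,0],4.5]])

```text
clock: 25.05
ee_pos: [0.6194, 0.1682, 0.1099]
ee_rot: [-3.131, -0.206, -0.001]
wrist_force: [0.8, 0.2, -3.6]
width: 0.0524
grasp_force: 66.0
```

Call:
servo_tool(commands=[[[0,0,0.5],[0,0,0],4.5],[[0,0,0.1],[0,0,0],4.5],[[0,0,0],[0,0,0],4.5],[[0,0,0],[0,0,0],4.5]])

```text
clock: 25.45
ee_pos: [0.6188, 0.1682, 0.1024]
ee_rot: [-3.131, -0.207, 0.003]
wrist_force: [0.2, 0.6, -3.0]
width: 0.0526
grasp_force: 66.0
```

Call:
servo_tool(commands=[[[0,0,0.2],[0,0,0],4.5],[[0,0,0],[0,0,0],4.5],[[0,0,0],[0,0,0],4.5]])

```text
clock: 25.75
ee_pos: [0.6191, 0.1682, 0.1016]
ee_rot: [-3.131, -0.207, 0.001]
wrist_force: [-2.5, -0.9, 3.4]
width: 0.0521
grasp_force: 66.8
```

Call:
servo_tool(commands=[[[0,0,0],[0,0,0],7.5],[[0,0,0],[0,0,0],7.5],[[0,0,0],[0,0,0],7.5],[[0,0,-2],[0,0,0],7.5],[[0,0,-3],[0,0,0],7.5],[[0,0,-3],[0,0,0],7.5],[[0,0,-1],[0,0,0],7.5],[[0,0,0],[0,0,0],7.5],[[0,0,0],[0,0,0],7.5]])

```text
clock: 26.65
ee_pos: [0.6187, 0.1678, 0.1888]
ee_rot: [-3.131, -0.207, 0.005]
wrist_force: [0.8, -0.4, 0.1]
width: 0.0749
grasp_force: 0.0
```

```bash
python3 - <<'E'
from h import *
s=arm.snapshot('top'); V=cv2.cvtColor(s['color'],cv2.COLOR_RGB2HSV)[:,:,2].astype(int)
r=arm.find_in(s,'small_a')[0]; print(r); r=r['rect']; c=px2w(s,(r[0]+r[2])/2,(r[1]+r[3])/2,.018); m=blob(s,r,V<75); print(m.sum(),fit(s,m,(.08,.042,.036),0,c))
print(arm.get_state()['ee_pos'],rel((.64,-.134,.195),-.257),rel((.6795,-.1342,.195),-.257))
E
```

```text
{'rect': [377.8, 205.2, 404.6, 242.5], 'confidence': 0.68}
724 (array([ 0.6796, -0.1342,  2.8869]), np.float64(0.099))
[0.61830903 0.16769017 0.18781437] (array([-1.82, 30.19, -0.82]), array([-0.003,  0.006,  0.389])) (array([ 2.09, 30.73, -0.84]), array([-0.003,  0.006,  0.389]))
```

Call:
servo_tool(commands=[[[0.21,3.07,0],[0,0,0],6.5],[[0.21,3.07,0],[0,0,0],6.5],[[0.21,3.07,0],[0,0,0],6.5],[[0.21,3.07,0],[0,0,0],6.5],[[0.21,3.07,0],[0,0,0],6.5],[[0.21,3.07,0],[0,0,0],6.5],[[0.21,3.07,0],[0,0,0],6.5],[[0.21,3.07,0],[0,0,0],6.5],[[0.21,3.07,0],[0,0,0],6.5],[[0.21,3.07,0],[0,0,0],6.5],[[0,0,0],[0,0,0.13],6.5],[[0,0,0],[0,0,0.13],6.5],[[0,0,0],[0,0,0.13],6.5],[[0,0,3],[0,0,0],6.5],[[0,0,3],[0,0,0],6.5],[[0,0,3],[0,0,0],6.5],[[0,0,0],[0,0,0],6.5]])

```text
clock: 28.45
ee_pos: [0.6765, -0.1325, 0.0908]
ee_rot: [-3.11, 0.404, 0.024]
wrist_force: [-0.5, 0.3, -1.5]
width: 0.065
grasp_force: 0.0
```

```bash
python3 - <<'E'
from h import *
s=arm.snapshot('top'); print([(np.round(a['rect']),a['confidence']) for a in arm.find_in(s,'small_a')])
print(arm.get_state()['ee_pos'],rel((.6795,-.1342,.026),-.257))
save(dict(color=cv2.resize(s['color'][170:300,220:450],(796,450),interpolation=cv2.INTER_CUBIC)),'small.png')
E
```

```text
[(array([382., 209., 406., 238.]), 0.98)]
[ 0.67924159 -0.13316666  0.09769494] (array([0.1 , 0.12, 7.17]), array([-0.003,  0.006, -0.001]))
```

View pics/small.png

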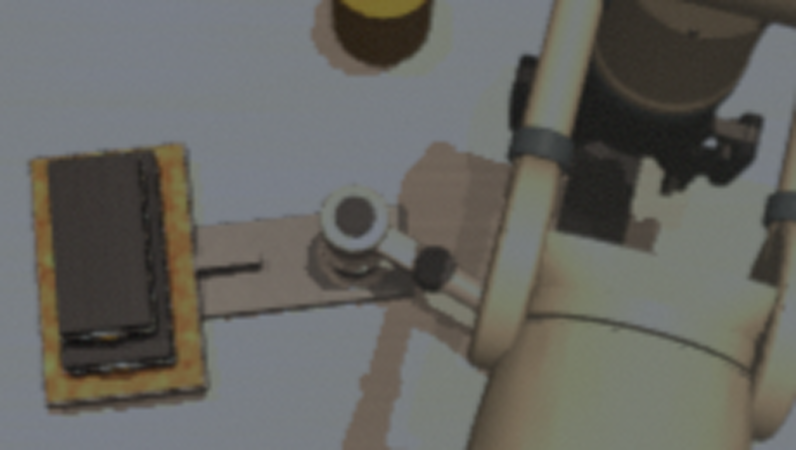

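The column of large and medium looks in line. The small case is still between the fingers, near (600,200) in the crop.

Call:
servo_tool(commands=[[[0.1,0.1,3],[0,0,0],6.5],[[0,0,2.7],[0,0,0],6.5],[[0,0,1.3],[0,0,0],6.5],[[0,0,0],[0,0,0],6.5],[[0,0,0],[0,0,0],3.2],[[0,0,0],[0,0,0],3.2],[[0,0,0],[0,0,0],3.2],[[0,0,0],[0,0,0],3.2],[[0,0,0],[0,0,0],3.2],[[0,0,0],[0,0,0],3.2]])

```text
clock: 29.55
ee_pos: [0.6821, -0.1347, 0.0324]
ee_rot: [-3.113, 0.404, -0.004]
wrist_force: [-0.1, 0.0, 5.6]
width: 0.0403
grasp_force: 63.4
```

Call:
servo_tool(commands=[[[0,0,-1.5],[0,0,0],3.2],[[0,0,-3],[0,0,0],3.2],[[0,0,-4],[0,0,0],3.2],[[0,0,-4],[0,0,0],3.2],[[0,0,-4],[0,0,0],3.2],[[0,0,0],[0,0,0],3.2],[[0,0,0],[0,0,0],3.2]])

```text
clock: 30.25
ee_pos: [0.6814, -0.135, 0.1961]
ee_rot: [-3.112, 0.404, -0.001]
wrist_force: [0.7, -0.2, -3.9]
width: 0.0404
grasp_force: 62.5
```

```bash
python3 - <<'E'
from h import *
print(rel((.618,.168,.19),.132))
s=arm.snapshot('top'); hsv=cv2.cvtColor(s['color'],cv2.COLOR_RGB2HSV); S,V=hsv[:,:,1].astype(int),hsv[:,:,2].astype(int)
m=blob(s,(233,205,275,282),(V<75)&(S<80),2)
def u(p):
    k=np.zeros(m.shape,np.uint8)
    for d,z in(((.13,.066,.036),.036),((.105,.054,.036),.072)):
        q=p[:3] if z<.05 else p[3:]; cv2.fillPoly(k,[np.int32(np.round(sil(s,*q,d,z)*16))],1,shift=4)
    k=k>0; return 1-(k&m).sum()/(k|m).sum()
x0=np.array([.6185,.169,.135]*2); sx=np.vstack([x0]+[x0+np.eye(6)[i]*[.008,.008,.1][i%3] for i in range(6)])
r=minimize(u,x0,method='Nelder-Mead',options=dict(initial_simplex=sx,maxiter=600)); print(r.fun,r.x.round(4))
E
```

```text
(array([-13.86, -27.68,   0.7 ]), array([-0.003, -0.001, -0.39 ]))
0.10919017288444044 [0.6193 0.1687 0.1288 0.6172 0.165  0.1851]
```

Call:
servo_tool(commands=[[[-1.39,-2.77,0],[0,0,0],3.2],[[-1.39,-2.77,0],[0,0,0],3.2],[[-1.39,-2.77,0],[0,0,0],3.2],[[-1.39,-2.77,0],[0,0,0],3.2],[[-1.39,-2.77,0],[0,0,0],3.2],[[-1.39,-2.77,0],[0,0,0],3.2],[[-1.39,-2.77,0],[0,0,0],3.2],[[-1.39,-2.77,0],[0,0,0],3.2],[[-1.39,-2.77,0],[0,0,0],3.2],[[-1.39,-2.77,0],[0,0,0],3.2],[[0,0,0],[0,0,-0.13],3.2],[[0,0,0],[0,0,-0.13],3.2],[[0,0,0],[0,0,-0.13],3.2],[[0,0,2],[0,0,0],3.2],[[0,0,2],[0,0,0],3.2],[[0,0,0.5],[0,0,0],3.2],[[0,0,0],[0,0,0],3.2],[[0,0,0],[0,0,0],3.2]])

```text
clock: 32.1
ee_pos: [0.617, 0.1685, 0.1504]
ee_rot: [-3.131, -0.207, 0.004]
wrist_force: [0.2, 0.1, -1.6]
width: 0.0402
grasp_force: 62.4
```

```bash
python3 - <<'E'
from h import *
st=arm.get_state(); print(st['width'],st['wrist_force'],rel((.618,.168,.1405),.132))
s=arm.snapshot('scene'); save(dict(color=cv2.resize(s['color'][190:330,260:460],(800,560),interpolation=cv2.INTER_CUBIC)),'hold.png')
E
```

```text
0.040243981902903604 [ 0.20769043  0.09024085 -1.62157256] (array([0.09, 0.06, 0.99]), array([-0.004,  0.002, -0.   ]))
```

View pics/hold.png

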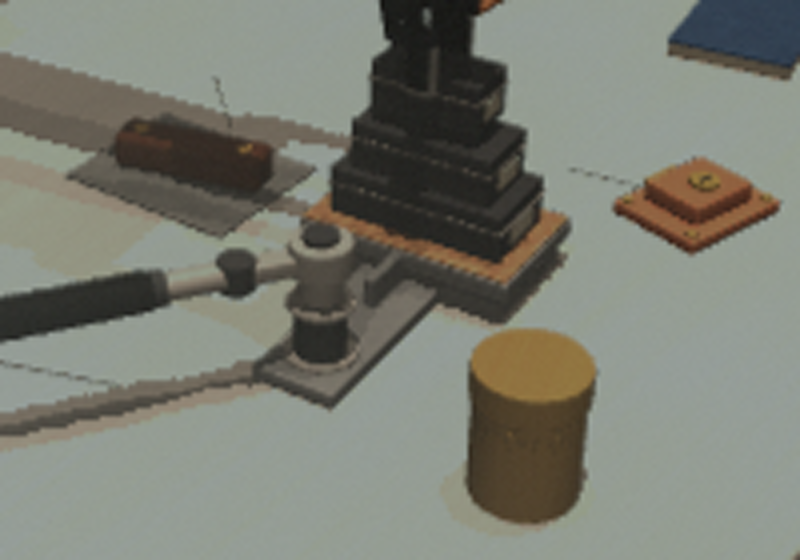

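The small case is level just above the column at (440,90). The block lies flat on the mat, and the canister and trunk lock look untouched.

Call:
servo_tool(commands=[[[0.05,0,0.6],[0,0,0],3.2],[[0,0,0.3],[0,0,0],3.2],[[0,0,0],[0,0,0],3.2],[[0,0,0],[0,0,0],3.2]])

```text
clock: 32.55
ee_pos: [0.6176, 0.1686, 0.1414]
ee_rot: [-3.131, -0.207, 0.003]
wrist_force: [-0.6, 0.7, -0.9]
width: 0.0402
grasp_force: 62.4
```

Call:
servo_tool(commands=[[[0,0,0.2],[0,0,0],3.2],[[0,0,0],[0,0,0],3.2],[[0,0,0],[0,0,0],3.2]])

```text
clock: 32.85
ee_pos: [0.6178, 0.1687, 0.1404]
ee_rot: [-3.131, -0.207, 0.001]
wrist_force: [-1.9, 0.2, 2.7]
width: 0.0408
grasp_force: 63.0
```

Contact. Release, retreat upward, and move aside for a last look.

Call:
servo_tool(commands=[[[0,0,0],[0,0,0],6.5],[[0,0,0],[0,0,0],6.5],[[0,0,0],[0,0,0],6.5],[[0,0,-2],[0,0,0],6.5],[[0,0,-3],[0,0,0],6.5],[[0,0,-3],[0,0,0],6.5],[[0,0,-3],[0,0,0],6.5],[[-1.5,-3,0],[0,0,0],6.5],[[-1.5,-3,0],[0,0,0],6.5],[[-1.5,-3,0],[0,0,0],6.5],[[-1.5,-3,0],[0,0,0],6.5],[[-1.5,-3,0],[0,0,0],6.5],[[-1.5,-3,0],[0,0,0],6.5],[[0,0,0],[0,0,0],6.5],[[0,0,0],[0,0,0],6.5]])

```text
clock: 34.35
ee_pos: [0.5047, 0.3352, 0.2503]
ee_rot: [-3.131, -0.209, 0.002]
wrist_force: [0.0, 0.1, -0.2]
width: 0.0648
grasp_force: 0.0
```

```bash
python3 - <<'E'
from h import *
a=arm.snapshot('top'); b=arm.snapshot('scene'); o=a['color'].copy()
for d,z in(((.13,.066),.072),((.105,.054),.108),((.08,.042),.144)): cv2.polylines(o,[np.int32(np.round(sil(a,.618,.168,.13,(*d,.0001),z)))],1,(255,0,0),1)
A=cv2.resize(o[190:400,220:420],(400,420),interpolation=cv2.INTER_CUBIC); B=cv2.resize(b['color'][200:340,270:403],(399,420),interpolation=cv2.INTER_CUBIC)
save(dict(color=np.hstack([A,B])),'final.png')
E
```

```text
(no output)
```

View pics/final.png

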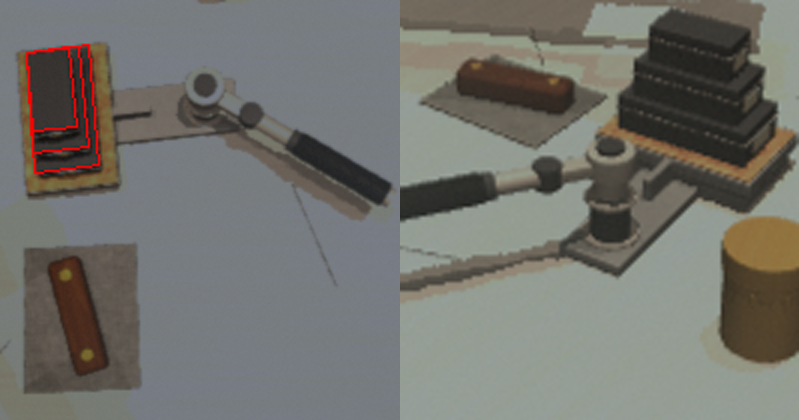

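The column matches the predicted outlines. The wrench is straight, the block is flat on the mat, and the arm is clear.

```bash
python3 -c "
from bench import arm
print(arm.close_job())"
```

```text
the job is handed in; nothing more can be done
None
```

The job is handed in with no verdict shown: from the pictures and contact forces, the bolt is home, the handle broke over by an estimated 0.2–0.3 rad and sprang straight, the block lies flat on the mat, and the three cases present (large, medium, small) stand in one column within a few millimetres of the deck's centre.

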